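# Set the slate tray for the terrace

## Robot

A 6-joint arm with a two-finger parallel gripper is mounted at the origin on the work surface. World frame = base frame: x ahead of the robot, y to its left, z up, the work surface at z = 0. Lengths are in mm, angles in rad, forces in N, time in s.
With the tool pointing down it reaches from about 300 to 775 mm from the base axis. Payload 14.6 kg.
Tool frame: the origin (TCP) lies at the very end of the fingers, on their centre line; the grasp point (between the pads) lies 19 mm behind it; z points along the fingers, y is the direction in which the jaws open and shut (so a half turn about z gives the same grasp; the last joint's range is limited). The gripper opens to 94 mm and grips with 3 to 60 N. Pads are 16 mm wide; open, the fingers measure 119 mm over their backs; the gripper's body (75 mm by 177 mm) begins 78 mm behind the grasp point.
Start: joints at [1.114, 0.3, 1.521, -0, 1.321, -0.067], TCP at [208.998, 508.733, 205.446] pointing down, gripper open.
Joint ranges: [-3.03, 3.03], [-0.79, 2.21], [0.23, 2.52], [-1.04, 4.18], [0, 3.07], [-2.55, 2.55]. Speed limits (rad/s): [2.22, 2.22, 2.57, 3.14, 3.14, 3.14].

## Interface

Orientations are given as [roll, pitch, yaw] about the fixed x, y, z axes, in that order (R = Rz(yaw) Ry(pitch) Rx(roll)).
In Python, from cell import manip gives the robot as it stands.
- The arm moves only by the shell command python3 -m inch 'ROWS' [FORCE]. ROWS is a JSON object of lists of equal length, an entry for each row: "grip": the opening, from -1 (shut) to 1 (fully open), so that 0 is half open; "travel": the shift along the world's x, y, z in cm, a list of three; "turn": the turn, a rotation vector about the world's x, y, z in degrees, a list of three. A call has 1 to 10 rows; each row is the pose to reach, as a shift and turn from the pose measured when the call began; what a row does not reach only later rows make up. A row lasts 1/8 s, in which the tool goes at most 62.5 mm and 10.7 degrees, less where a joint would pass 70% of its speed; a pose out of reach is approached as far as the arm can. A call with a gripper value outside its range is refused whole. The fingers move at their own pace and stop on an object; FORCE is the grip in N (left out, the last holds). Time passes only in rows, so rows that repeat a pose let the fingers close. It gives the time, the measured TCP pose, the force and the opening at its end, in the units of the state.
- manip.read_state(): the state, without advancing time (a new reading comes with each control period).
- manip.camera(name): name is "scene" or "top" or "wrist"; returns (picture, depth): 480x640x3 uint8, red, green, blue; 480x640 float32, mm along the optical axis (not along the pixel's ray), 0 where there is no reading.
- manip.calibration(name): a dict with "fx", "fy", "cx", "cy" (pixels), "world_from_camera" (4x4, takes a point from camera to world coordinates). Camera axes: x right, y up, looking along -z (the intrinsics and any distortion apply to the point x, -y, -z); pixel columns grow to the right and rows downward; lengths in mm; the calibration is good to about 2 mm. A picture is of the moment at which its call begins: read the wrist's pose just before it. calibration takes no time and is no camera call; for the wrist camera it gives the pose at the moment of the call.
- manip.sign_off(): hands the job in, once; it reports no verdict.
Trained networks look in the newest picture that a camera, given by its name, has taken for a name from the list of things; names that differ only in an ending like _2 or _b are one class to them, and where a whole thing is asked for, a point or a joint stands for the part that bears it (a point fixed in the world has none). Each returns a list of dicts, best first, with "p" (0 to 1); they miss things now and then, are a little off and sometimes report something else, mostly with a low value. They report only what shows in the picture. A call takes as long as a camera call. They do not tell look-alikes from the thing itself.
- manip.look_for(camera, label): "bbox" ([left, top, right, bottom] in pixels, round what is visible of it).
The state is a dict: "clock": time; "joints": joint angles; "qd": joint speeds; "effort": joint torques, N m; "eef_pos": TCP position; "eef_rot": TCP orientation; "wrist_force": force on the tool from outside, world axes, zero at the start; "moment": the same for the moment, N m; "finger_gap": finger opening in mm.
Only numpy, scipy, OpenCV 4.12 (cv2) and the standard library are available. Lean on these libraries where they do the work, as an engineer would, in place of code of your own. Each camera call takes 0.05 s, during which the arm holds its last target.

## Task

Set the slate tray to be carried out to the terrace: lay the folded reading glasses flat in the longer oblong holder and the bottle opener flat in the shorter one, and stand the lever-top jar in the larger round coaster and the bud vase in the smaller one, in whatever order suits. Set everything down without dropping it, keep the jar and the vase upright all the way, and leave the screw-lid jar and the letter opener where they are.

Things in the scene. Friction and masses are not known exactly. Their poses are not given: they have to be found in the camera images.
- lever_jar_mid (a point): Lever-top glass jar, shut: glass lid held by a steel wire bail with a wire lever at one side, pale biscuits inside. 62 mm diameter, straight-sided from the foot up to 60 mm, 88 mm tall over all; a little wire lever sticks out to 38 mm from the axis at heights 66 to 82 mm (look only, it is not solid). About 0.3 kg, stands upright. Point: on the axis, 44 mm above the foot; z up.
- vase_mid (a point): White ceramic bud vase, 40 mm diameter and straight-sided up to 66 mm, then a narrow neck of 20 mm and a lip of 28 mm; 96 mm tall, about 0.16 kg, stands upright. Point: on the axis, 48 mm above the foot; z up.
- opener_mid (a point): Chrome bottle opener lying flat: a bar handle 16 mm wide that ends in a ring head 36 mm across with an open hole. 105 mm long over all, 10 mm thick, about 0.09 kg. Point: centre of the whole length, 5 mm above its underside; this point lies on the handle, which reaches from 52 mm behind it to 21 mm ahead of it. x along the handle towards the ring, z up.
- glasses_mid (a point): Steel reading glasses, folded, lying flat on their lenses: two rectangular lenses side by side (5 mm thick frame), the two folded temples one above the other as a straight ridge along the top. 135 mm long (x), 40 mm wide (y), 19.5 mm tall, about 0.045 kg. The temple ridge is 10 mm wide and runs along x over the middle, from 8 to 19.5 mm above the underside: it is what to grip, across y. Point: centre of the whole, 10 mm above the underside.
- screw_jar_mid (a point): Look-alike to leave alone: a glass jar of the same body and size (62 mm diameter, 88 mm tall) with pale biscuits, but with a flat round steel screw lid 58 mm across and no wire. Point: on the axis, 44 mm above the foot.
- letter_opener_mid (a point): Look-alike to leave alone: chrome letter opener lying flat, with the same 16 mm bar handle, 105 mm long and 10 mm thick, but ending in a plain pointed blade with no ring. Point: centre of the length, 5 mm above its underside; x along it towards the blade's point.
- jar_ring: The larger of two round cork coasters with a raised rim, fixed on the slate tray: inside diameter 82 mm, outside 92 mm, 10 mm tall, floor 3 mm thick. It is the place of the lever-top jar. Origin: centre of its underside, on the top of the slate tray (the tray is a grey slab, 290 by 215 mm and 8 mm thick, lying on the dresser top). The tray's two round coasters stand in its row nearest the robot, 104 mm apart.
- vase_ring: The smaller round cork coaster with a raised rim, fixed on the slate tray: inside diameter 60 mm, outside 70 mm, 10 mm tall, floor 3 mm thick. It is the place of the bud vase. Origin: centre of its underside, on the tray's top, 8 mm above the dresser top. Beyond the tray, clear of the work, lie a 75 mm tall watch box, books and a dish.
- glasses_case: The longer, wider of two oblong wooden holders (dark wood), fixed on the slate tray: inside 160 by 64 mm, walls 4 mm thick and 14 mm tall over all, floor 3 mm thick; both long walls are open over the middle 60 mm for the fingers. It is the place of the reading glasses. Origin: centre of its underside, on the tray's top, 8 mm above the dresser top; x along its length. Both oblong holders lie parallel beyond the coasters.
- opener_trough: The shorter, narrower oblong holder (light wood), fixed on the slate tray: inside 127 by 56 mm, walls 4 mm thick and 14 mm tall over all, floor 3 mm thick; both long walls are open over the middle 60 mm for the fingers. It is the place of the bottle opener. Origin: centre of its underside, on the tray's top, 8 mm above the dresser top; x along its length.
Not all that is in view belongs to the job. What is shaped like the part that bears lever_jar_mid but red or yellow is not meant.

How it is judged:
By the outcome, as a careful person would: the job done as asked, in the order asked, and still so for the second after the job is handed in, with the robot touching nothing.
It also fails if it takes over 109 s, if anything falls off the work surface, if the arm or the gripper's body presses on something with over 40 N, if the wrist force passes 120 N, or if a joint passes its speed limit or range.

## Working session

There is one attempt and no reset: what is moved stays moved. The work goes in short steps, Python scripts to look and compute and a shell command to move; the robot and the scene stay as the last step left them, time stands still between calls to the robot, and variables do not carry over. Pictures are saved under pics/ and viewed, and the job is handed in when it is done.

```bash
ls; mkdir -p pics; cat > h.py <<'E'
from cell import manip
import numpy as np, cv2
def snap(n,f):
    p,d=manip.camera(n); np.save(f'pics/{f}_d.npy',d); cv2.imwrite(f'pics/{f}.png',p[:,:,::-1]); return p,d
def w(n,u,v,z,cal=None):
    # intersect pixel ray with plane z
    c=cal or manip.calibration(n); T=np.array(c["world_from_camera"])
    r=T[:3,:3]@np.array([(u-c["cx"])/c["fx"],-(v-c["cy"])/c["fy"],-1]); o=T[:3,3]
    return o+r*(z-o[2])/r[2]
def cloud(n,d,cal=None):
    c=cal or manip.calibration(n); T=np.array(c["world_from_camera"])
    v,u=np.mgrid[:480,:640]
    P=np.stack([(u-c["cx"])/c["fx"]*d,-(v-c["cy"])/c["fy"]*d,-d],-1)
    return P@T[:3,:3].T+T[:3,3]
E
python3 - <<'E'
from h import *
print(manip.read_state())
for n in("top","scene"):
    snap(n,n+"0"); print(manip.calibration(n))
    for l in "lever_jar_mid vase_mid opener_mid glasses_mid screw_jar_mid letter_opener_mid jar_ring vase_ring glasses_case opener_trough".split():
        print(n,l,[(np.round(r["bbox"]).tolist(),round(r["p"],2)) for r in manip.look_for(n,l)][:4])
E
```

```text
pics
{'clock': 0.0, 'joints': array([ 1.11441793e+00,  3.00445469e-01,  1.52161224e+00,  4.08734391e-05,
        1.32071606e+00, -6.66235283e-02]), 'qd': array([-0.00061774, -0.00066999, -0.00143432, -0.00162538,  0.00167319,
        0.00033128]), 'effort': array([ 7.18386782e-04, -5.31809235e+01, -3.52739024e+01,  7.09018763e-02,
        2.43633776e-02, -1.20955106e-04]), 'eef_pos': array([208.86023219, 508.4978404 , 204.88721888]), 'eef_rot': array([-3.14041680e+00, -1.18133442e-04,  2.75182757e+00]), 'wrist_force': array([ 0.52176407, -1.27999133,  0.06212171]), 'moment': array([ 0.01232574, -0.02219446, -0.00099697]), 'finger_gap': 94.16478387670827}
{'fx': 545.1974720682689, 'fy': 545.1974720682689, 'cx': 319.46824874192276, 'cy': 238.5772112490813, 'world_from_camera': array([[-5.75040042e-03,  9.98901083e-01, -4.65140681e-02,
         3.76906529e+02],
       [-9.99973304e-01, -5.95381769e-03, -4.23588064e-03,
         4.15494803e+01],
       [-4.50816204e-03,  4.64884684e-02,  9.98908654e-01,
         1.28120121e+03],
       [ 0.00000000e+00,  0.00000000e+00,  0.00000000e+00,

[... 1265 characters left out ...]
e vase_mid [([121.0, 205.0, 151.0, 248.0], 0.89)]
scene opener_mid [([443.0, 371.0, 473.0, 428.0], 0.86)]
scene glasses_mid [([176.0, 198.0, 226.0, 236.0], 0.83), ([246.0, 242.0, 279.0, 266.0], 0.62)]
scene screw_jar_mid [([224.0, 158.0, 254.0, 203.0], 0.91)]
scene letter_opener_mid [([224.0, 157.0, 253.0, 202.0], 0.62), ([389.0, 329.0, 437.0, 363.0], 0.56)]
scene jar_ring [([277.0, 257.0, 327.0, 291.0], 0.75)]
scene vase_ring [([244.0, 241.0, 277.0, 266.0], 0.89), ([207.0, 260.0, 298.0, 321.0], 0.32)]
scene glasses_case [([202.0, 259.0, 293.0, 320.0], 0.93), ([276.0, 257.0, 328.0, 292.0], 0.64)]
scene opener_trough [([176.0, 287.0, 258.0, 346.0], 0.69), ([204.0, 258.0, 299.0, 319.0], 0.24)]
```

```bash
python3 - <<'E'
import cv2
t=cv2.imread('pics/top0.png'); s=cv2.imread('pics/scene0.png')
cv2.imwrite('pics/top0c.png',cv2.resize(t[110:360,140:520],(800,526),interpolation=cv2.INTER_CUBIC))
a=cv2.resize(s[200:320,370:520],(500,400),interpolation=3);b=cv2.resize(s[140:230,200:300],(300,270),interpolation=3)
import numpy as np
im=np.zeros((400,800,3),np.uint8);im[:,:500]=a;im[:270,500:]=b
cv2.imwrite('pics/jars0.png',im)
E
```

```text
(no output)
```

View pics/top0c.png

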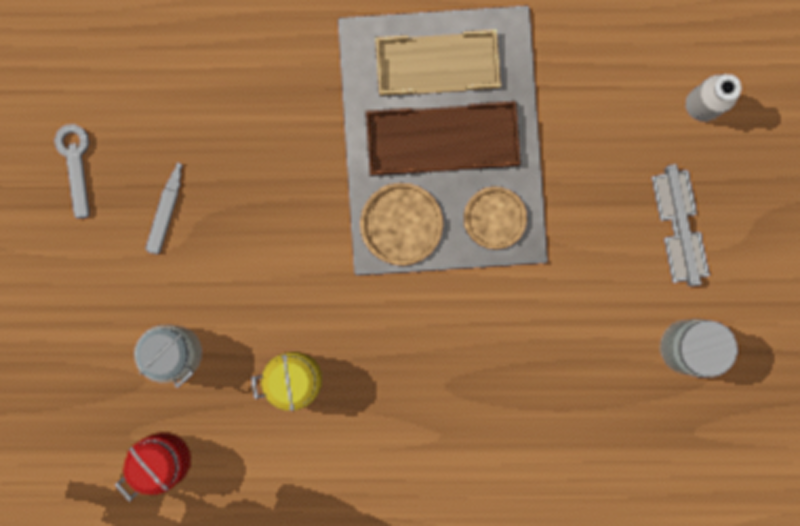

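View pics/scene0.png

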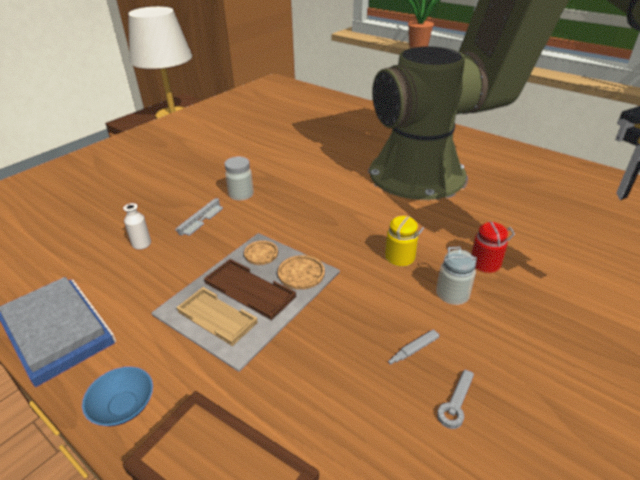

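View pics/jars0.png

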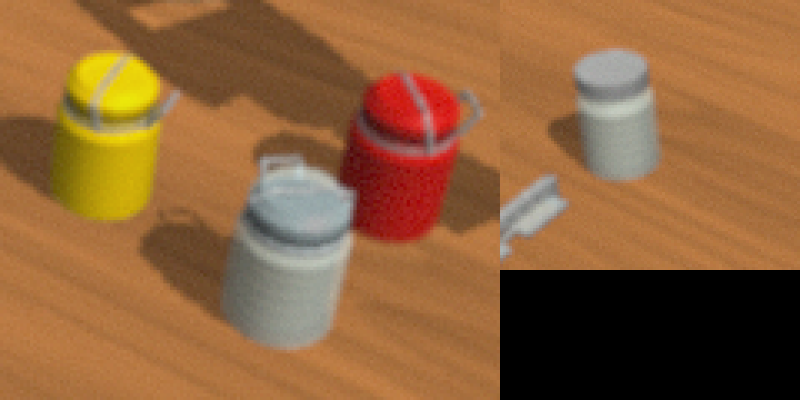

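Candidates in the top view: the jar at (221,280) is clear glass with a wire bail, so it is the lever jar. (278,288) is yellow, (212,331) is red, and (472,276) has a flat screw lid. The ring-ended bar at (174,192) is the bottle opener, and the pointed one at (217,210) is the letter opener. The crops confirm this. Next I'll measure positions from depth.

```bash
cat > m.py <<'E'
from h import *
d=np.load('pics/top0_d.npy'); P=cloud("top",d); img=cv2.imread('pics/top0.png')
def circ(pts):
    A=np.c_[2*pts[:,:2],np.ones(len(pts))]; s=np.linalg.lstsq(A,(pts[:,:2]**2).sum(1),rcond=None)[0]
    return s[:2],np.sqrt(s[2]+s[:2]@s[:2])
def box(u0,v0,u1,v1,z0,z1):
    Q=P[v0:v1,u0:u1].reshape(-1,3); dd=d[v0:v1,u0:u1].ravel(); return Q[(Q[:,2]>z0)&(Q[:,2]<z1)&(dd>0)]
for n,b,z in [("lever",(200,258,245,302),(72,110)),("yellow",(258,268,300,310),(72,110)),("red",(190,310,235,350),(72,110)),("screw",(450,255,495,298),(75,110)),("vase",(460,140,500,172),(85,110)),("vasebody",(460,140,500,172),(20,90)),("opener",(160,162,190,220),(4,20)),("letter",(205,182,232,236),(4,20)),("glasses",(445,182,485,252),(12,30)),("gl_all",(445,182,485,252),(3,30))]:
    q=box(*b,*z)
    if len(q)<5: print(n,len(q)); continue
    r=cv2.minAreaRect(q[:,:2].astype(np.float32))
    print(n,len(q),"mean",q.mean(0).round(1),"rect",np.round(r[0],1),np.round(r[1],1),round(r[2],1),"zmax",np.percentile(q[:,2],[10,50,98]).round(1))
E
python3 m.py
python3 - <<'E'
from m import *
h=P[...,2]; print("table z",np.percentile(h[250:350,330:430],[5,50,95]))
im=np.clip(h*6,0,255).astype(np.uint8)
cv2.imwrite('pics/h0.png',cv2.resize(im[110:360,140:520],(800,526),interpolation=0))
E
```

```text
lever 506 mean [346.9 273.   85.5] rect [346.4 270.3] [63.2 52.8] 70.6 zmax [80.7 85.6 91.4]
yellow 494 mean [317.3 141.8  85.6] rect [314.5 145.1] [53.1 62.5] 37.5 zmax [81.1 86.  91.6]
red 517 mean [229.2 286.2  85.1] rect [228.2 291.8] [53.7 63.9] 13.7 zmax [79.8 85.7 91.4]
screw 568 mean [ 350.3 -294.2   86.4] rect [ 350.2 -295.2] [56.8 56.7] 18.3 zmax [83.1 86.6 91.7]
vase 108 mean [ 622.  -317.8   95.5] rect [ 621.8 -318.5] [25.7 23.2] 89.1 zmax [92.  95.8 99.4]
vasebody 257 mean [ 615.6 -309.    59. ] rect [ 619.1 -313.4] [39.4 30.1] 35.2 zmax [31.2 65.4 82.4]
opener 376 mean [554.1 384.8   8.5] rect [551.7 390.3] [135.5  62.7] 1.1 zmax [ 4.7  8.5 14. ]
letter 284 mean [500.8 286.2   8. ] rect [507.1 285.7] [118.   59.7] 1.5 zmax [ 4.6  7.9 13.1]
glasses 270 mean [ 485.5 -289.2   18.1] rect [ 485.4 -289.7] [134.4  12.1] 10.5 zmax [15.1 18.2 23.3]
gl_all 688 mean [ 486.3 -290.2   10.3] rect [ 487.7 -293.3] [ 91.8 160.2] 89.8 zmax [ 3.5  7.  22. ]
lever 506 mean [346.9 273.   85.5] rect [346.4 270.3] [63.2 52.8] 70.6 zmax [80.7 85.6 91.4]
yellow 494 mean [317.3 141.8  85.6] rect
[... 179 characters left out ...]
.4] rect [ 350.2 -295.2] [56.8 56.7] 18.3 zmax [83.1 86.6 91.7]
vase 108 mean [ 622.  -317.8   95.5] rect [ 621.8 -318.5] [25.7 23.2] 89.1 zmax [92.  95.8 99.4]
vasebody 257 mean [ 615.6 -309.    59. ] rect [ 619.1 -313.4] [39.4 30.1] 35.2 zmax [31.2 65.4 82.4]
opener 376 mean [554.1 384.8   8.5] rect [551.7 390.3] [135.5  62.7] 1.1 zmax [ 4.7  8.5 14. ]
letter 284 mean [500.8 286.2   8. ] rect [507.1 285.7] [118.   59.7] 1.5 zmax [ 4.6  7.9 13.1]
glasses 270 mean [ 485.5 -289.2   18.1] rect [ 485.4 -289.7] [134.4  12.1] 10.5 zmax [15.1 18.2 23.3]
gl_all 688 mean [ 486.3 -290.2   10.3] rect [ 487.7 -293.3] [ 91.8 160.2] 89.8 zmax [ 3.5  7.  22. ]
table z [-5.28677573 -1.06982073  3.20882416]
```

View pics/h0.png

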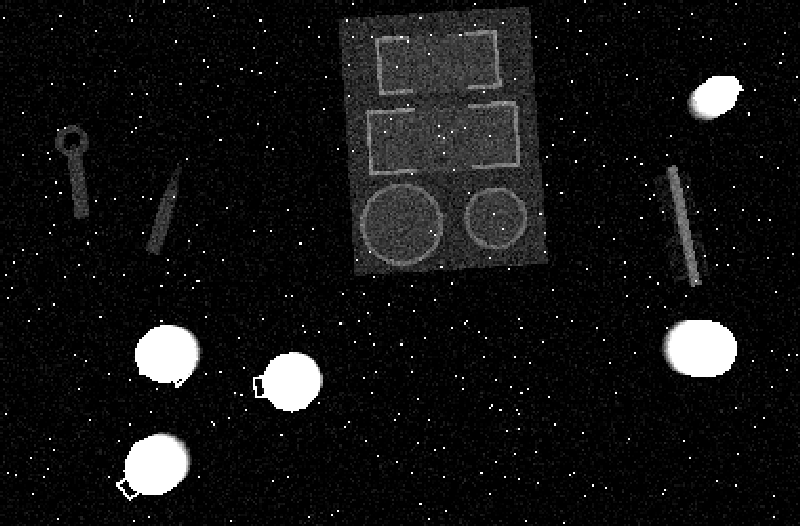

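The height map shows everything clearly. I'll refine it with a median filter.

```bash
cat > m2.py <<'E'
from m import *
dm=cv2.medianBlur(d,3); P=cloud("top",dm); h=P[...,2]+1.0
def comp(b,z0,z1,big=True):
    u0,v0,u1,v1=b; m=((h>z0)&(h<z1))[v0:v1,u0:u1].astype(np.uint8)
    n,l,s,_=cv2.connectedComponentsWithStats(m)
    k=1+np.argmax(s[1:,4]); return P[v0:v1,u0:u1][l==k]
print("----")
def R(n,q):
    c,s,a=cv2.minAreaRect(q[:,:2].astype(np.float32)); m=q[:,:2]-q[:,:2].mean(0); ax=np.linalg.svd(m,full_matrices=False)[2][0]
    print(n,len(q),"mean",q.mean(0).round(1),"rect",np.round(c,1),np.round(s,1),round(a,1),"pca deg",round(np.degrees(np.arctan2(ax[1],ax[0])),1))
for n,b,z in [("opener",(160,162,190,220),(4.5,20)),("letter",(205,182,232,236),(4.5,20)),("glasses",(445,182,485,252),(11,30))]: R(n,comp(b,*z))
def circfit(n,b,z0,z1):
    u0,v0,u1,v1=b; q=P[v0:v1,u0:u1].reshape(-1,3); hh=q[:,2]+1; q=q[(hh>z0)&(hh<z1)]
    c,r=circ(q)
    for _ in range(4):
        e=abs(np.hypot(*(q[:,:2]-c).T)-r); q=q[e<6]; c,r=circ(q)
    print(n,len(q),c.round(1),r.round(1))
    return c
cj=circfit("jar_ring",(308,194,354,238),15.5,30); cv=circfit("vase_ring",(358,196,394,232),15.5,30)
print("dist",np.hypot(*(cj-cv)),"ang",np.degrees(np.arctan2(*(cv-cj)[::-1])))
# case/trough outlines: points above 17
for n,b in [("case",(312,155,390,196)),("trough",(316,122,384,158))]:
    u0,v0,u1,v1=b; q=P[v0:v1,u0:u1].reshape(-1,3); hh=q[:,2]+1; q=q[(hh>17)&(hh<32)]; 
    m=np.median(q[:,:2],0); R(n,q)
    a=np.radians(-87 if 0 else np.degrees(np.arctan2(*(cv-cj)[::-1]))); X=np.array([np.cos(a),np.sin(a)]);Y=np.array([-X[1],X[0]])
    px,py=q[:,:2]@X,q[:,:2]@Y
    lo,hi=np.percentile(px,[2,98]); l2,h2=np.percentile(py,[4,96]); print(n,((lo+hi)/2*X+(l2+h2)/2*Y).round(1),hi-lo,h2-l2)
q=comp((290,100,410,250),4.5,40); R("tray",q)
for n,b,z in [("lever",(200,258,245,302),(83,96)),("screw",(450,255,495,298),(83,96)),("vase",(460,140,500,172),(90,110))]:
    q=comp(b,*z); R(n,q); c,r=cv2.minEnclosingCircle(q[:,:2].astype(np.float32)); print(c,r)
E
python3 m2.py | sed '1,/----/d'
```

```text
opener 365 mean [554.3 385.1   7.9] rect [550.5 389.4] [104.6  35.3] 1.2 pca deg -171.5
letter 239 mean [496.8 287.7   8. ] rect [499.5 287.2] [17.8 84.7] 71.4 pca deg 162.8
glasses 282 mean [ 485.8 -289.2   17.1] rect [ 485.5 -290.2] [134.6  11.4] 10.4 pca deg -169.7
jar_ring 184 [488.4  22. ] 43.2
vase_ring 113 [494.9 -82.4] 31.9
dist 104.59390456041966 ang -86.45599703948358
case 255 mean [582.2 -27.6  19.2] rect [583.6 -25.1] [ 72.5 168.2] 3.4 pca deg 93.1
case [583.4 -24.9] 166.93478369942687 71.18854708817616
trough 194 mean [669.6 -23.8  18.8] rect [668.8 -19.9] [ 65.4 135.4] 3.3 pca deg 92.8
trough [668.4 -19.8] 134.3526696163148 63.31888139816306
tray 11139 mean [582.1 -24.7   9.3] rect [583.7 -25. ] [294.2 217.2] 2.9 pca deg -176.7
lever 421 mean [347.5 273.8  86.4] rect [347.5 275.2] [50.4 48.2] 89.7 pca deg -52.2
(347.70208740234375, 274.4208984375) 26.357011795043945
screw 552 mean [ 350.3 -294.9   86.6] rect [ 349.7 -295.4] [56.8 54.6] 89.7 pca deg -78.8
(350.3753967285156, -295.5019836425781) 28.97018051147461
vase 107 mean [ 622.1 -318.3   95. ] rect [ 622.5 -318.8] [25.4 22.7] 86.7 pca deg -89.9
(622.310302734375, -319.001220703125) 12.957112312316895
```

```bash
cat >> m2.py <<'E'
print("====")
q=comp((160,162,190,220),4.5,20)
for a in (7,8,9,10):
    X=np.array([np.cos(np.radians(a)),np.sin(np.radians(a))]);Y=np.array([-X[1],X[0]])
    s,t=q[:,:2]@X,q[:,:2]@Y; s0=(s.min()+s.max())/2
    hm=s<s.min()+60; hh=np.polyfit(s[hm],t[hm],1); rg=s>s.max()-36
    print(a,"len",np.ptp(s),"handle t",t[hm].mean(),"ring t",t[rg].mean(),"slope",np.degrees(hh[0]),"ctr",s0*X+t[hm].mean()*Y)
E
python3 m2.py | sed '1,/====/d'
python3 -m inch '{"grip":[0,0,0,0,0,0,0,0],"travel":[[6,-2,-1],[12,-4,-2],[18,-6,-3],[24,-8,-4],[30,-10.5,-5],[34.2,-11.9,-6],[34.2,-11.9,-6],[34.2,-11.9,-6]],"turn":[[0,0,8],[0,0,16],[0,0,24],[0,0,30.8],[0,0,30.8],[0,0,30.8],[0,0,30.8],[0,0,30.8]]}' 30
python3 - <<'E'
from h import *
c=manip.calibration("wrist"); snap("wrist","w1"); print(c, manip.look_for("wrist","opener_mid"))
E
```

```text
7 len 105.62377695855264 handle t 314.05841657783463 ring t 315.35539567718274 slope 1.3095147219322656 ctr [550.5485383 384.015801 ]
8 len 105.71797920051154 handle t 304.0463526721164 ring t 304.35452734360206 slope 0.38740988392157616 ctr [550.49645855 384.40162204]
9 len 105.77997872189269 handle t 293.94167330201105 ring t 293.2609496726439 slope -0.534514200067025 ctr [550.43094556 384.78539048]
10 len 105.80975663704169 handle t 283.7474564507409 ring t 282.07804187553296 slope -1.4566876792270882 ctr [550.35207916 385.16663878]
clock: 2.1
eef_pos: [550.6, 389.9, 145.3]
eef_rot: [-3.142, -0.0, -2.994]
wrist_force: [-0.4, 0.1, -0.5]
finger_gap: 47.3
{'fx': 366.0237382206146, 'fy': 366.0237382206146, 'cx': 320.5642430257458, 'cy': 238.85915703930004, 'world_from_camera': array([[-1.47495592e-01, -9.50891793e-01, -2.72121019e-01,
         4.70893667e+02],
       [ 9.89062267e-01, -1.41541826e-01, -4.14939047e-02,
         3.78036081e+02],
       [ 9.39707409e-04, -2.75264800e-01,  9.61367987e-01,
         3.25067976e+02],
       [ 0.00000000e+00,  0.00000000e+00,  0.00000000e+00,
         1.00000000e+00]])} [{'bbox': [297.7, 162.6, 338.3, 281.3], 'p': 0.73}]
```

View pics/w1.png

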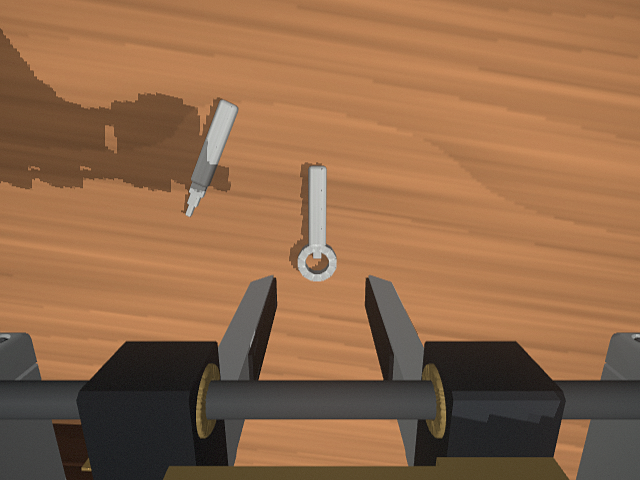

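The wrist view shows the ring-ended opener at (317,165..281), between the fingers. The pointed letter opener is at (213,155), off to the side.

```bash
python3 - <<'E'
from h import *
d=cv2.medianBlur(np.load('pics/w1_d.npy'),3); P=cloud("wrist",d); h=P[...,2]
print(np.median(h[50:100,400:600]))
m=((h>np.median(h[50:100,400:600])+5)&(h<25)).astype(np.uint8); m[:, :285]=0;m[:,350:]=0;m[288:]=0;m[:150]=0
q=P[m>0]; c=q[:,:2].mean(0); ax=np.linalg.svd(q[:,:2]-c,full_matrices=False)[2][0]; ax*=np.sign(ax[0]); n=np.array([-ax[1],ax[0]])
s=q[:,:2]@ax;t=q[:,:2]@n; hm=s<s.min()+65; f=np.polyfit(s[hm],t[hm],1)
print(len(q),np.degrees(np.arctan2(ax[1],ax[0])),np.degrees(f[0]),np.ptp(s), (s.min()+s.max())/2*ax+t[hm].mean()*n)
print(manip.read_state()["eef_pos"],np.degrees(manip.read_state()["eef_rot"]))
E
```

```text
1.19434348737596
2270 8.177954126818861 -0.03583921798322392 104.54526322165373 [547.96329908 386.90771369]
[550.14173431 390.55982683 146.06189504] [ 1.79979335e+02  3.13187097e-02 -1.71460793e+02]
```

```bash
python3 -m inch '{"grip":[0,0,0,0,0,0,0],"travel":[[-0.1,-0.4,-5],[-0.1,-0.4,-10],[-0.1,-0.4,-12.5],[-0.1,-0.4,-13.6],[-0.1,-0.4,-14.3],[-0.1,-0.4,-14.3],[-0.1,-0.4,-14.3]],"turn":[[0,0,0],[0,0,0],[0,0,0],[0,0,0],[0,0,0],[0,0,0],[0,0,0]]}' 30
python3 -m inch '{"grip":[-1,-1,-1,-1,-1,-1],"travel":[[0,0,0],[0,0,0],[0,0,0],[0,0,0],[0,0,1],[0,0,3]],"turn":[[0,0,0],[0,0,0],[0,0,0],[0,0,0],[0,0,0],[0,0,0]]}' 30
```

```text
clock: 3.08
eef_pos: [549.5, 386.9, 4.2]
eef_rot: [3.141, 0.002, -2.992]
wrist_force: [0.0, 0.3, 0.6]
finger_gap: 47.0
clock: 3.82
eef_pos: [549.2, 386.7, 34.6]
eef_rot: [3.141, 0.001, -2.992]
wrist_force: [-0.1, -0.3, -0.5]
finger_gap: 15.5
```

```bash
python3 -m inch '{"grip":[-1,-1,-1,-1,-1,-1,-1,-1,-1,-1],"travel":[[1,-3,3],[2,-7,5],[3.5,-12,6],[5,-17,6],[6.5,-22,6],[8,-27,6],[9.5,-32,6],[10.8,-36.5,6],[11.7,-39.5,6],[11.9,-40.7,6]],"turn":[[0,0,-9],[0,0,-19],[0,0,-29],[0,0,-39],[0,0,-49],[0,0,-59],[0,0,-69],[0,0,-79],[0,0,-88],[0,0,-95.4]]}' 30
python3 -m inch '{"grip":[-1,-1,-1],"travel":[[0,0,0],[0,0,0],[0,0,0]],"turn":[[0,0,0],[0,0,0],[0,0,0]]}' 30
python3 - <<'E'
from h import *
s=manip.read_state();print(s["eef_pos"],np.degrees(s["eef_rot"]),s["finger_gap"],manip.calibration("wrist")["world_from_camera"].tolist());p,d=snap("wrist","w2")
E
```

```text
clock: 5.08
eef_pos: [668.8, -22.3, 96.2]
eef_rot: [3.14, 0.001, 1.619]
wrist_force: [0.1, 0.8, -1.8]
finger_gap: 15.5
clock: 5.45
eef_pos: [668.7, -21.6, 96.6]
eef_rot: [3.139, 0.001, 1.622]
wrist_force: [-0.2, 0.9, -1.7]
finger_gap: 15.4
[668.72284423 -21.5579197   96.56404674] [1.79874909e+02 6.15984228e-02 9.29148741e+01] 15.448809310721236 [[0.9986896810628536, -0.04875996971992235, -0.015536611325706983, 664.2061725913182], [0.05115484642877879, 0.9597728378200797, 0.27607839732517475, 59.10732221282473], [0.0014500432482811598, -0.276511419539413, 0.9610095380582209, 276.19371247909646], [0.0, 0.0, 0.0, 1.0]]
```

View pics/w2.png

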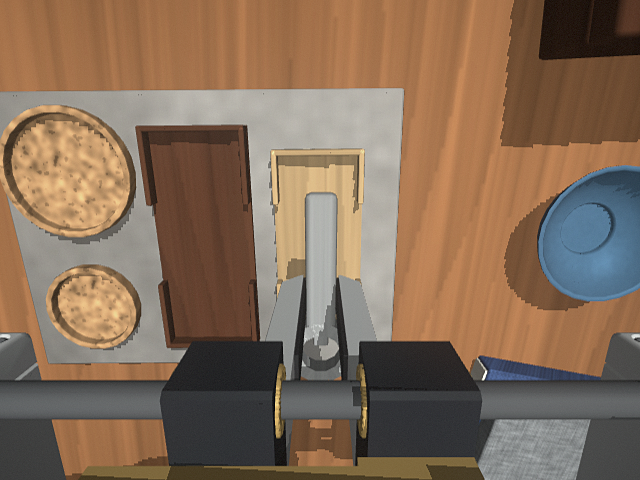

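The opener is held level over the trough, with its handle end at (321,193) inside the trough's end wall at row 150. I'll check the numbers from this view.

```bash
cat > w.py <<'E'
from h import *
import sys
d=cv2.medianBlur(np.load('pics/w2_d.npy'),3); P=cloud("wrist",d); h=P[...,2]
def pr(m,n):
    q=P[m]; c,s,a=cv2.minAreaRect(q[:,:2].astype(np.float32)); print(n,len(q),np.round(c,1),np.round(s,1),round(a,1),np.percentile(q[:,2],[5,50,95]).round(1),"x",np.percentile(q[:,0],[1,99]).round(1),"y",np.percentile(q[:,1],[1,99]).round(1))
M=np.zeros(h.shape,bool);M[180:270,295:345]=1; pr(M&(h>60),"handle")
M[:]=0;M[140:200,265:372]=1; pr(M&(h>17)&(h<40),"trough end wall")
M[:]=0;M[115:350,130:270]=1; pr(M&(h>17)&(h<30),"case walls")
M[:]=0;M[50:70,100:300]=1;print(np.median(h[M]))
def cf(b):
    u0,v0,u1,v1=b;q=P[v0:v1,u0:u1].reshape(-1,3);q=q[(q[:,2]>15)&(q[:,2]<26)]
    A=np.c_[2*q[:,:2],np.ones(len(q))]; s=np.linalg.lstsq(A,(q[:,:2]**2).sum(1),rcond=None)[0];print(s[:2],np.sqrt(s[2]+s[:2]@s[:2]),len(q))
cf((0,100,133,245));cf((42,258,143,352))
E
python3 w.py
```

```text
handle 2487 [666.9  12. ] [15.9 39.5] 2.7 [100.1 102.4 103. ] x [658.9 675.1] y [-6.6 31.5]
trough end wall 1179 [663.7  31.7] [64.1 34.6] 2.9 [20.  22.  22.5] x [631.7 695.8] y [14.2 50.1]
case walls 3141 [567.5 -24.6] [101.7 168.5] 3.5 [17.6 21.8 22.6] x [523.3 621.7] y [-107.3   61.2]
0.38134127264072504
[487.97394458  23.23938502] 43.116506295879326 3288
[493.87590974 -79.97183017] 32.24152755450906 1860
```

```bash
python3 -m inch '{"grip":[-1,-1,-1,-1,-1,-1,-1,-1],"travel":[[-0.1,0.2,-3],[-0.1,0.2,-5.5],[-0.1,0.2,-7],[-0.1,0.2,-7.6],[-0.1,0.2,-7.9],[-0.1,0.2,-8.1],[-0.1,0.2,-8.15],[-0.1,0.2,-8.15]],"turn":[[0,0,0],[0,0,0],[0,0,0],[0,0,0],[0,0,0],[0,0,0],[0,0,0],[0,0,0]]}' 30
```

```text
clock: 6.5
eef_pos: [667.9, -19.6, 15.3]
eef_rot: [3.139, 0.001, 1.621]
wrist_force: [0.0, 0.1, -1.3]
finger_gap: 15.6
```

```bash
python3 -m inch '{"grip":[-1,-1,-1],"travel":[[0,0,-0.05],[0,0,-0.1],[0,0,-0.1]],"turn":[[0,0,0],[0,0,0],[0,0,0]]}' 30
```

```text
clock: 6.88
eef_pos: [667.9, -19.6, 15.2]
eef_rot: [3.139, 0.001, 1.621]
wrist_force: [-4.8, 0.0, 7.2]
finger_gap: 15.5
```

Contact: 7 N upward. I'll release, rise, then go over to the glasses.

```bash
python3 -m inch '{"grip":[-0.3,-0.3,-0.3,-0.3,-0.3,-0.3,-0.3],"travel":[[0,0,0],[0,0,0],[0,0,0],[0,0,1],[0,0,4],[0,0,9],[0,0,13]],"turn":[[0,0,0],[0,0,0],[0,0,0],[0,0,0],[0,0,0],[0,0,0],[0,0,0]]}' 15
python3 -m inch '{"grip":[-0.4,-0.4,-0.4,-0.4,-0.4,-0.4,-0.4,-0.4,-0.4,-0.4],"travel":[[-3,-4.5,0],[-6,-9,0],[-9,-13.5,0],[-12,-18,0],[-15,-22.5,0],[-18.2,-27,0],[-18.2,-27,0],[-18.2,-27,0],[-18.2,-27,0],[-18.2,-27,0]],"turn":[[0,0,-10],[0,0,-20],[0,0,-30],[0,0,-40],[0,0,-50],[0,0,-60],[0,0,-70],[0,0,-80],[0,0,-82.6],[0,0,-82.6]]}' 15
python3 - <<'E'
from h import *
s=manip.read_state();print(s["eef_pos"],np.degrees(s["eef_rot"]),s["finger_gap"]);p,d=snap("wrist","w3")
d=cv2.medianBlur(d,3); P=cloud("wrist",d); h=P[...,2]; np.save('pics/w3_P.npy',P)
snap("top","top3")
E
```

```text
clock: 7.75
eef_pos: [668.2, -19.7, 148.0]
eef_rot: [3.137, 0.001, 1.621]
wrist_force: [0.3, -0.1, 0.7]
finger_gap: 33.1
clock: 9.0
eef_pos: [486.3, -289.7, 148.7]
eef_rot: [3.137, 0.001, 0.18]
wrist_force: [-0.0, 0.2, -0.3]
finger_gap: 28.1
[ 486.25107105 -289.73314202  148.68341262] [1.79708216e+02 5.06865756e-02 1.03173831e+01] 28.133098151570977
```

View pics/w3.png

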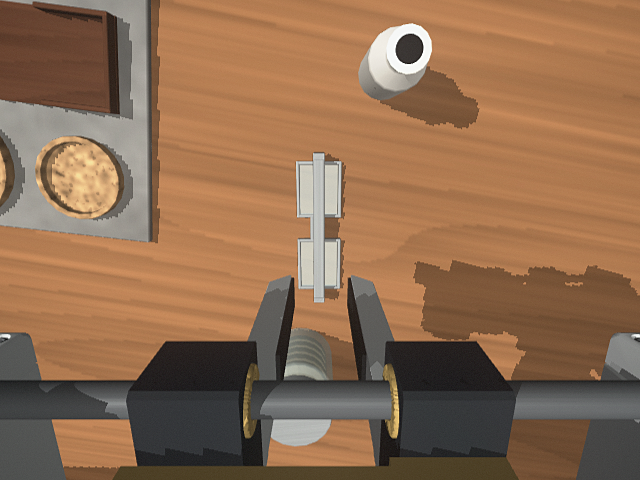

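View pics/top3.png

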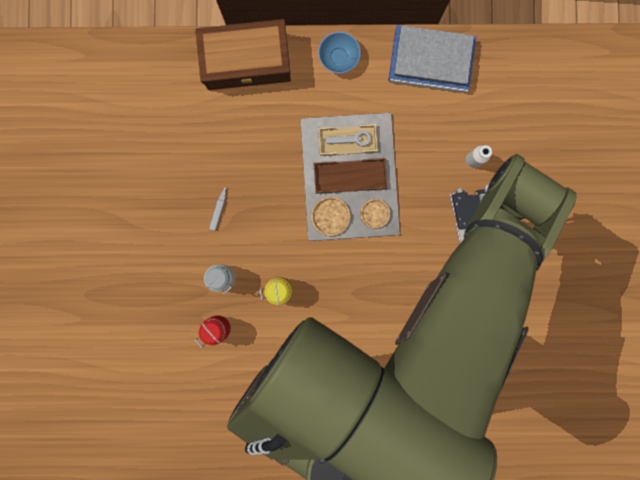

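The opener sits in the light trough, with its ring at about (362,139) in the top view. The glasses are at (319,152..302) in the wrist view.

```bash
python3 - <<'E'
from h import *
P=np.load('pics/w3_P.npy');h=P[...,2]
m=(h>12)&(h<30); M=np.zeros(h.shape,bool);M[140:310,300:338]=1
q=P[m&M]; c,s,a=cv2.minAreaRect(q[:,:2].astype(np.float32)); print(len(q),c,s,a,np.median(q[:,2]))
v=q[:,:2]-q[:,:2].mean(0); ax=np.linalg.svd(v,full_matrices=False)[2][0]; print(q.mean(0),np.degrees(np.arctan2(ax[1],ax[0])))
M[:]=0;M[150:300,290:350]=1; m=(h>3)&(h<10)&M; q=P[m];print("lens",np.median(q[:,2])); m=(h>3)&(h<30)&M; q=P[m];print(cv2.minAreaRect(q[:,:2].astype(np.float32)))
# vase top
M[:]=0;M[15:90,375:440]=1; q=P[M&(h>90)&(h<105)]; print("vase",cv2.minEnclosingCircle(q[:,:2].astype(np.float32)),q[:,2].mean())
E
```

```text
1746 (484.1737976074219, -288.57720947265625) (134.50575256347656, 9.865070343017578) 10.505106925964355 19.708542512495143
[ 488.45552185 -288.01608317   19.56364171] -169.47263532832366
lens 4.497452356242746
((485.3726806640625, -288.4566650390625), (132.10589599609375, 39.994293212890625), 10.413914680480957)
vase ((620.8584594726562, -316.8705749511719), 13.220857620239258) 96.34965308255774
```

```bash
python3 -m inch '{"grip":[-0.4,-0.4,-0.4,-0.4,-0.4,-0.4,-0.4,-0.4],"travel":[[-0.1,0,-5],[-0.1,0,-10],[-0.1,0,-12.5],[-0.1,0,-13.5],[-0.1,0,-14],[-0.1,0,-14.1],[-0.1,0,-14.1],[-0.1,0,-14.1]],"turn":[[0,0,0],[0,0,0],[0,0,0],[0,0,0],[0,0,0],[0,0,0],[0,0,0],[0,0,0]]}' 15
python3 -m inch '{"grip":[-1,-1,-1,-1,-1,-1,-1],"travel":[[0,0,0],[0,0,0],[0,0,0],[0,0,0],[0,0,1],[0,0,4],[0,0,7]],"turn":[[0,0,0],[0,0,0],[0,0,0],[0,0,0],[0,0,0],[0,0,0],[0,0,0]]}' 15
```

```text
clock: 10.1
eef_pos: [485.5, -289.8, 8.0]
eef_rot: [3.136, 0.0, 0.181]
wrist_force: [0.1, 0.5, 0.3]
finger_gap: 28.1
clock: 10.98
eef_pos: [485.4, -289.8, 79.3]
eef_rot: [3.136, 0.001, 0.181]
wrist_force: [-0.8, 0.2, -0.2]
finger_gap: 10.2
```

```bash
python3 -m inch '{"grip":[-1,-1,-1,-1,-1,-1,-1,-1,-1,-1],"travel":[[1,3,1],[2,6.5,2],[3.2,10,2],[4.4,13.5,2],[5.6,17,2],[6.8,20,2],[8,23,2],[9.2,25.5,2],[9.75,26.5,2],[9.75,26.5,2]],"turn":[[0,0,9],[0,0,18],[0,0,28],[0,0,38],[0,0,48],[0,0,58],[0,0,68],[0,0,77],[0,0,82.8],[0,0,82.8]]}' 15
python3 -m inch '{"grip":[-1],"travel":[[0,0,0]],"turn":[[0,0,0]]}' 15
python3 - <<'E'
from h import *
s=manip.read_state();print(s["eef_pos"],np.degrees(s["eef_rot"]),s["finger_gap"]);p,d=snap("wrist","w4")
d=cv2.medianBlur(d,3); P=cloud("wrist",d); np.save('pics/w4_P.npy',P)
E
```

```text
clock: 12.22
eef_pos: [583.0, -24.2, 99.7]
eef_rot: [3.136, 0.001, 1.627]
wrist_force: [-0.5, -1.2, -1.3]
finger_gap: 9.6
clock: 12.35
eef_pos: [582.8, -24.7, 99.8]
eef_rot: [3.136, 0.001, 1.624]
wrist_force: [-0.2, 0.5, -0.1]
finger_gap: 10.1
[582.78966625 -24.70375677  99.81425929] [1.79680854e+02 3.76485076e-02 9.30465642e+01] 10.139042867224456
```

View pics/w4.png

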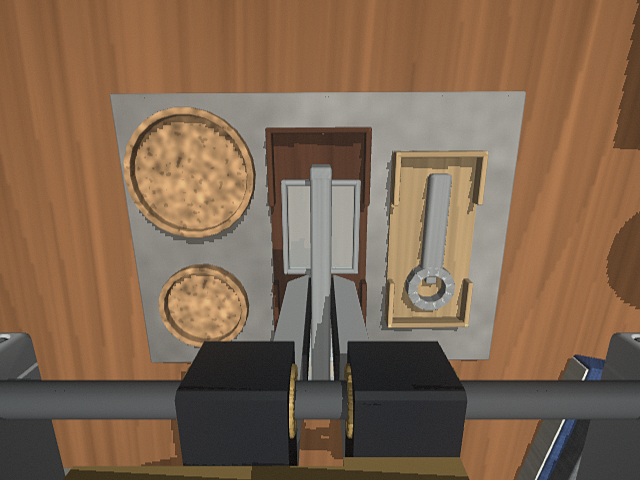

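The opener lies flat in the trough, from (437,175) to (430,290). The glasses are level over the case. I'll measure the fit and the coasters.

```bash
python3 - <<'E'
from h import *
P=np.load('pics/w4_P.npy');h=P[...,2]
def M(u0,v0,u1,v1,z0,z1):
    m=np.zeros(h.shape,bool);m[v0:v1,u0:u1]=1;return P[m&(h>z0)&(h<z1)]
def rr(n,q):c,s,a=cv2.minAreaRect(q[:,:2].astype(np.float32));print(n,len(q),np.round(c,1),np.round(s,1),round(a,1),np.percentile(q[:,2],[5,50,95]).round(1))
rr("ridge",M(305,155,338,270,106,125)); rr("lenses",M(275,170,370,280,85,105))
rr("case",M(258,118,378,215,17,30)); rr("trough",M(382,145,495,335,17,30)); rr("opener",M(400,165,462,320,17.5,30))
def cf(q):
    A=np.c_[2*q[:,:2],np.ones(len(q))]; s=np.linalg.lstsq(A,(q[:,:2]**2).sum(1),rcond=None)[0];print(s[:2],np.sqrt(s[2]+s[:2]@s[:2]),len(q))
cf(M(120,100,260,245,16,26));cf(M(155,260,252,350,16,26))
E
```

```text
ridge 2190 [580.4  16.7] [10.  49.9] 2.6 [110.3 111.5 112. ]
lenses 5447 [580.8   9. ] [40.1 51. ] 3.2 [95.6 96.2 97.2]
case 1582 [578.5  33.5] [72.4 53.5] 3.1 [20.2 22.2 22.9]
trough 5743 [666.8 -18.3] [ 64.6 135.1] 3.4 [18.3 21.3 22.5]
opener 3294 [664.  -21.4] [ 40.4 128.8] 12.9 [18.8 21.1 21.7]
[487.42903306  23.2285587 ] 43.132867927365446 2873
[493.53129184 -80.03955797] 32.22756214152859 1475
```

```bash
python3 -m inch '{"grip":[-1,-1,-1,-1,-1,-1,-1,-1],"travel":[[-0.1,0.2,-3],[-0.1,0.2,-5.5],[-0.1,0.2,-7],[-0.1,0.2,-7.6],[-0.1,0.2,-7.9],[-0.1,0.2,-8.05],[-0.1,0.2,-8.1],[-0.1,0.2,-8.1]],"turn":[[0,0,0],[0,0,0],[0,0,0],[0,0,0],[0,0,0],[0,0,0],[0,0,0],[0,0,0]]}' 15
```

```text
clock: 13.4
eef_pos: [582.1, -22.8, 19.2]
eef_rot: [3.135, 0.001, 1.624]
wrist_force: [0.5, -0.9, 0.3]
finger_gap: 10.0
```

```bash
python3 -m inch '{"grip":[-1,-1,-1],"travel":[[0,0,-0.05],[0,0,-0.1],[0,0,-0.1]],"turn":[[0,0,0],[0,0,0],[0,0,0]]}' 15
```

```text
clock: 13.78
eef_pos: [582.1, -22.7, 19.1]
eef_rot: [3.135, 0.001, 1.624]
wrist_force: [-5.1, 0.4, 10.1]
finger_gap: 9.7
```

```bash
python3 -m inch '{"grip":[-0.5,-0.5,-0.5,-0.5,-0.5,-0.5,-0.5,-0.5],"travel":[[0,0,0],[0,0,0],[0,0,0],[0,0,0.5],[0,0,2],[0,0,5],[0,0,10],[0,0,14]],"turn":[[0,0,0],[0,0,0],[0,0,0],[0,0,0],[0,0,0],[0,0,0],[0,0,0],[0,0,0]]}' 15
python3 -m inch '{"grip":[0.6,0.6,0.6,0.6,0.6,0.6,0.6,0.6,0.6],"travel":[[0.6,-4.5,0],[1.2,-9,0],[1.8,-13.5,0],[2.4,-18,0],[3,-22.5,0],[3.6,-27,0],[3.95,-29.5,0],[3.95,-29.5,0],[3.95,-29.5,0]],"turn":[[0,0,0],[0,0,0],[0,0,0],[0,0,0],[0,0,0],[0,0,0],[0,0,0],[0,0,0],[0,0,0]]}' 40
python3 - <<'E'
from h import *
s=manip.read_state();print(s["eef_pos"],np.degrees(s["eef_rot"]),s["finger_gap"]);p,d=snap("wrist","w5")
d=cv2.medianBlur(d,3); P=cloud("wrist",d); np.save('pics/w5_P.npy',P)
E
```

```text
clock: 14.78
eef_pos: [582.3, -22.7, 162.3]
eef_rot: [3.133, 0.001, 1.624]
wrist_force: [0.4, 0.2, -0.0]
finger_gap: 23.6
clock: 15.9
eef_pos: [621.8, -317.0, 162.9]
eef_rot: [3.133, 0.001, 1.625]
wrist_force: [0.2, -0.0, 0.3]
finger_gap: 75.1
[ 621.84680623 -316.99806582  162.93370393] [1.79484886e+02 6.67331128e-02 9.30818681e+01] 75.14706493506702
```

View pics/w5.png

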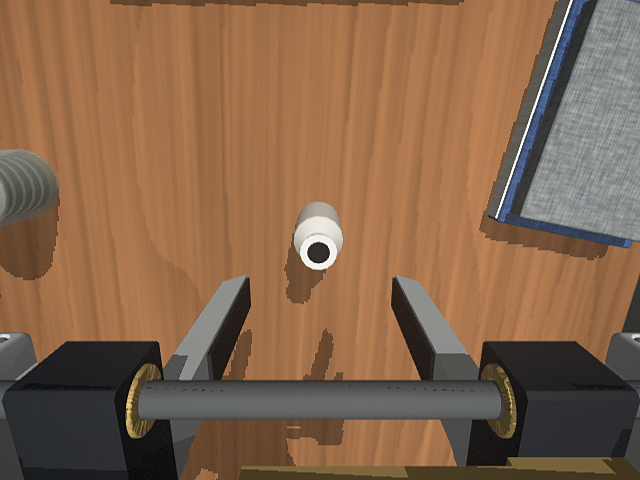

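The vase stands at (318,235), centred between the fingers. The books at the right are clear.

```bash
python3 - <<'E'
from h import *
P=np.load('pics/w5_P.npy');h=P[...,2]
m=np.zeros(h.shape,bool);m[190:285,285:350]=1
q=P[m&(h>91)&(h<105)]; print(len(q),cv2.minEnclosingCircle(q[:,:2].astype(np.float32)),np.median(q[:,2]))
q=P[m&(h>60)&(h<68)]; print(len(q),cv2.minEnclosingCircle(q[:,:2].astype(np.float32)))
E
```

```text
1005 ((620.653076171875, -316.61212158203125), 13.077522277832031) 96.53135448082293
238 ((620.4772338867188, -316.00347900390625), 19.800994873046875)
```

```bash
python3 -m inch '{"grip":[0.6,0.6,0.6,0.6,0.6,0.6,0.6],"travel":[[0,0,-4],[0,0,-8],[0,0,-11.5],[0,0,-13.3],[0,0,-14.1],[0,0,-14.1],[0,0,-14.1]],"turn":[[0,0.5,0],[0,0.5,0],[0,0.5,0],[0,0.5,0],[0,0.5,0],[0,0.5,0],[0,0.5,0]]}' 40
python3 -m inch '{"grip":[-0.7,-0.7,-0.7,-0.7,-0.7,-0.7,-0.7,-0.7],"travel":[[0,0,0],[0,0,0],[0,0,0],[0,0,0],[0,0,0],[0,0,0.5],[0,0,1.5],[0,0,3]],"turn":[[0,0,0],[0,0,0],[0,0,0],[0,0,0],[0,0,0],[0,0,0],[0,0,0],[0,0,0]]}' 40
```

```text
clock: 16.82
eef_pos: [622.5, -317.0, 23.4]
eef_rot: [3.14, 0.002, 1.625]
wrist_force: [-0.2, 0.5, 0.8]
finger_gap: 75.3
clock: 17.82
eef_pos: [622.5, -317.0, 54.2]
eef_rot: [3.14, 0.002, 1.625]
wrist_force: [0.4, -0.4, -1.1]
finger_gap: 39.6
```

```bash
python3 -m inch '{"grip":[-0.7,-0.7,-0.7,-0.7,-0.7,-0.7,-0.7,-0.7,-0.7,-0.7],"travel":[[-0.5,1,1.5],[-1.5,3,2.5],[-3,6,3],[-5,9.5,3],[-7.2,13.2,3],[-9.3,17,3],[-11,20.2,3],[-12.2,22.4,3],[-12.8,23.5,3],[-12.8,23.5,3]],"turn":[[0,0,0],[0,0,0],[0,0,0],[0,0,0],[0,0,0],[0,0,0],[0,0,0],[0,0,0],[0,0,0],[0,0,0]]}' 40
python3 -m inch '{"grip":[-0.7],"travel":[[0,0,0]],"turn":[[0,0,0]]}' 40
python3 - <<'E'
from h import *
s=manip.read_state();print(s["eef_pos"],np.degrees(s["eef_rot"]),s["finger_gap"]);p,d=snap("wrist","w6")
snap("scene","s6")
d=cv2.medianBlur(d,3); P=cloud("wrist",d); np.save('pics/w6_P.npy',P)
E
```

```text
clock: 19.08
eef_pos: [494.5, -81.7, 84.8]
eef_rot: [3.139, 0.002, 1.626]
wrist_force: [0.5, -0.9, -2.5]
finger_gap: 39.4
clock: 19.2
eef_pos: [494.9, -82.2, 85.1]
eef_rot: [3.138, 0.002, 1.626]
wrist_force: [0.6, 0.3, -1.0]
finger_gap: 39.2
[494.92032533 -82.21881224  85.05789844] [1.79817113e+02 1.27064257e-01 9.31371502e+01] 39.19425521254897
```

View pics/w6.png

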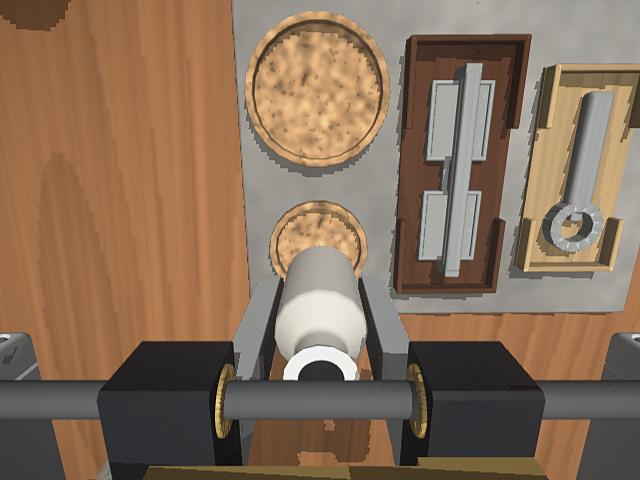

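View pics/s6.png

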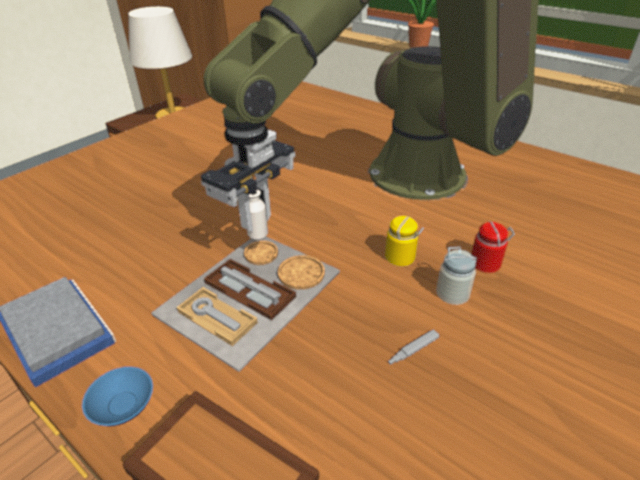

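The vase hangs upright above the small coaster at (320,240), and the glasses and opener both lie in their holders. Both camera frames agree on a target TCP of (495.2,-80.5), so I'll lower it.

```bash
python3 -m inch '{"grip":[-0.7,-0.7,-0.7,-0.7,-0.7,-0.7,-0.7],"travel":[[0,0.2,-1.5],[0,0.2,-3],[0,0.2,-4.2],[0,0.2,-4.8],[0,0.2,-5],[0,0.2,-5.05],[0,0.2,-5.05]],"turn":[[0,0,0],[0,0,0],[0,0,0],[0,0,0],[0,0,0],[0,0,0],[0,0,0]]}' 40
python3 -m inch '{"grip":[-0.7,-0.7,-0.7],"travel":[[0,0,-0.05],[0,0,-0.1],[0,0,-0.1]],"turn":[[0,0,0],[0,0,0],[0,0,0]]}' 40
```

```text
clock: 20.18
eef_pos: [495.0, -80.3, 34.7]
eef_rot: [3.138, 0.002, 1.625]
wrist_force: [0.0, -0.3, -0.7]
finger_gap: 39.2
clock: 20.55
eef_pos: [495.3, -80.3, 34.4]
eef_rot: [3.138, 0.002, 1.625]
wrist_force: [-3.0, 0.3, 7.0]
finger_gap: 39.3
```

```bash
python3 -m inch '{"grip":[0.4,0.4,0.4,0.4,0.4,0.4,0.4,0.4,0.4],"travel":[[0,0,0],[0,0,0],[0,0,0],[0,0,0],[0,0,1],[0,0,3],[0,0,7],[0,0,12],[0,0,14]],"turn":[[0,0,0],[0,0,0],[0,0,0],[0,0,0],[0,0,0],[0,0,0],[0,0,0],[0,0,0],[0,0,0]]}' 40
python3 -m inch '{"grip":[0.9,0.9,0.9,0.9,0.9,0.9,0.9,0.9,0.9,0.9],"travel":[[-1.8,4.5,0],[-3.6,9,0],[-5.4,13.5,0],[-7.2,18,0],[-9,22.5,0],[-11,27,0],[-13,31.5,0],[-14.8,35.4,0],[-14.8,35.4,0],[-14.8,35.4,0]],"turn":[[0,0,8],[0,0,16],[0,0,24],[0,0,31],[0,0,31],[0,0,31],[0,0,31],[0,0,31],[0,0,31],[0,0,31]]}' 50
python3 - <<'E'
from h import *
s=manip.read_state();print(s["eef_pos"],np.degrees(s["eef_rot"]),s["finger_gap"]);p,d=snap("wrist","w7")
snap("scene","s7")
d=cv2.medianBlur(d,3); P=cloud("wrist",d); np.save('pics/w7_P.npy',P)
print(manip.look_for("wrist","lever_jar_mid"))
E
```

```text
clock: 21.68
eef_pos: [496.0, -80.5, 177.9]
eef_rot: [3.133, 0.004, 1.625]
wrist_force: [0.5, -0.4, -0.4]
finger_gap: 65.7
clock: 22.92
eef_pos: [348.2, 273.1, 178.3]
eef_rot: [3.133, 0.004, 2.167]
wrist_force: [0.6, 0.8, -0.4]
finger_gap: 89.2
[348.15490896 273.12596192 178.26582091] [179.51160716   0.22454887 124.14208786] 89.17027068454557
[{'bbox': [269.6, 184.4, 358.3, 271.6], 'p': 0.98}, {'bbox': [154.3, 78.0, 255.5, 177.1], 'p': 0.72}, {'bbox': [180.7, 269.6, 256.5, 369.0], 'p': 0.65}]
```

View pics/w7.png

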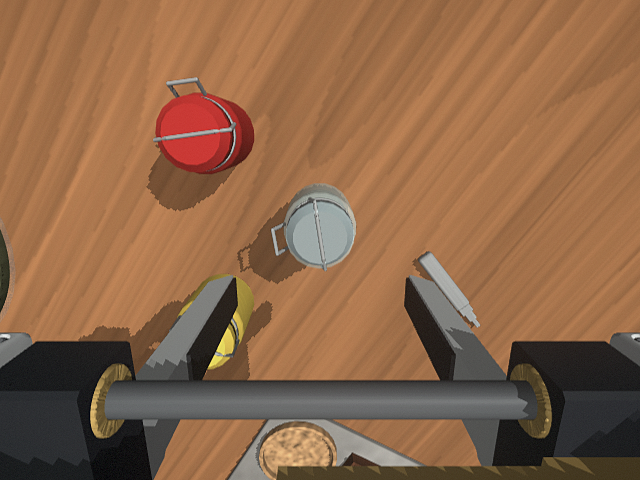

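View pics/s7.png

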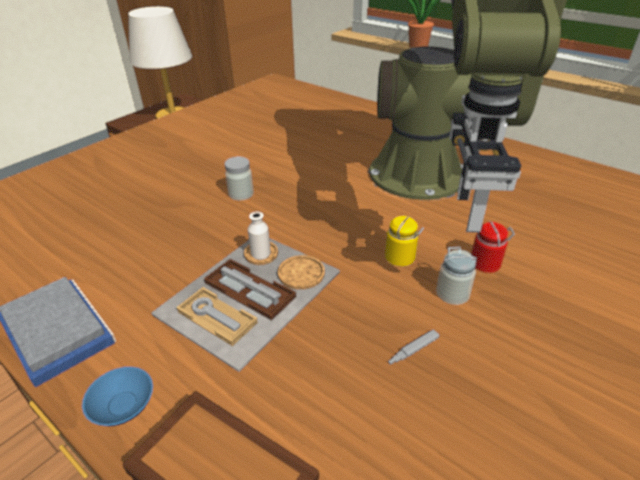

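The clear jar with the wire bail is at (320,230) and is the target. Red is at (200,133) and yellow at (225,330), both off the finger line. The vase stands upright in the small coaster.

```bash
python3 - <<'E'
from h import *
P=np.load('pics/w7_P.npy');h=P[...,2]
m=np.zeros(h.shape,bool);m[175:280,284:365]=1
q=P[m&(h>80)&(h<95)]; print(len(q),cv2.minEnclosingCircle(q[:,:2].astype(np.float32)),np.percentile(q[:,2],[5,50,95]),q.mean(0))
q=P[m&(h>83)&(h<95)]; print(len(q),cv2.minEnclosingCircle(q[:,:2].astype(np.float32)))
E
```

```text
3609 ((345.72998046875, 276.11065673828125), 29.003591537475586) [82.76996042 87.97804611 88.91003979] [344.87796469 277.90354507  87.03837934]
3388 ((345.922119140625, 275.8277587890625), 28.66594123840332)
```

```bash
python3 -m inch '{"grip":[0.9,0.9,0.9,0.9,0.9,0.9,0.9,0.9],"travel":[[-0.1,0.2,-4],[-0.1,0.2,-8],[-0.1,0.2,-12],[-0.1,0.2,-14.5],[-0.1,0.2,-15.5],[-0.1,0.2,-15.6],[-0.1,0.2,-15.6],[-0.1,0.2,-15.6]],"turn":[[-0.1,0.5,0],[-0.1,0.5,0],[-0.1,0.5,0],[-0.1,0.5,0],[-0.1,0.5,0],[-0.1,0.5,0],[-0.1,0.5,0],[-0.1,0.5,0]]}' 50
python3 -m inch '{"grip":[-0.2,-0.2,-0.2,-0.2,-0.2,-0.2,-0.2,-0.2],"travel":[[0,0,0],[0,0,0],[0,0,0],[0,0,0],[0,0,0],[0,0,0.5],[0,0,1.5],[0,0,3]],"turn":[[0,0,0],[0,0,0],[0,0,0],[0,0,0],[0,0,0],[0,0,0],[0,0,0],[0,0,0]]}' 50
```

```text
clock: 24.08
eef_pos: [347.9, 275.0, 22.9]
eef_rot: [3.14, 0.0, 2.165]
wrist_force: [-0.1, -0.1, -1.2]
finger_gap: 89.6
clock: 25.08
eef_pos: [347.8, 274.9, 53.6]
eef_rot: [3.14, 0.0, 2.165]
wrist_force: [-0.1, 0.6, -3.8]
finger_gap: 60.6
```

```bash
python3 -m inch '{"grip":[-0.2,-0.2,-0.2,-0.2,-0.2,-0.2,-0.2,-0.2,-0.2,-0.2],"travel":[[0.5,0,2],[1.7,-1,4],[3.5,-3,6],[5.8,-6,7.5],[8,-10,8],[10,-14.2,8],[11.8,-18.4,8],[13.2,-22,8],[14,-24.4,7.5],[14.1,-25.2,7]],"turn":[[0,0,0],[0,0,0],[0,0,0],[0,0,0],[0,0,0],[0,0,0],[0,0,0],[0,0,0],[0,0,0],[0,0,0]]}' 50
python3 -m inch '{"grip":[-0.2,-0.2],"travel":[[0,0,0],[0,0,0]],"turn":[[0,0,0],[0,0,0]]}' 50
python3 - <<'E'
from h import *
s=manip.read_state();print(s["eef_pos"],np.degrees(s["eef_rot"]),s["finger_gap"]);p,d=snap("wrist","w8")
snap("scene","s8")
E
```

```text
clock: 26.32
eef_pos: [489.0, 21.8, 124.2]
eef_rot: [3.14, 0.001, 2.163]
wrist_force: [0.2, 0.4, -4.0]
finger_gap: 61.2
clock: 26.58
eef_pos: [488.9, 22.5, 124.6]
eef_rot: [3.14, 0.001, 2.164]
wrist_force: [-0.5, -0.6, -3.4]
finger_gap: 61.1
[488.89646097  22.54824958 124.59135737] [1.79882067e+02 4.89539532e-02 1.23990540e+02] 61.07411511532269
```

View pics/w8.png

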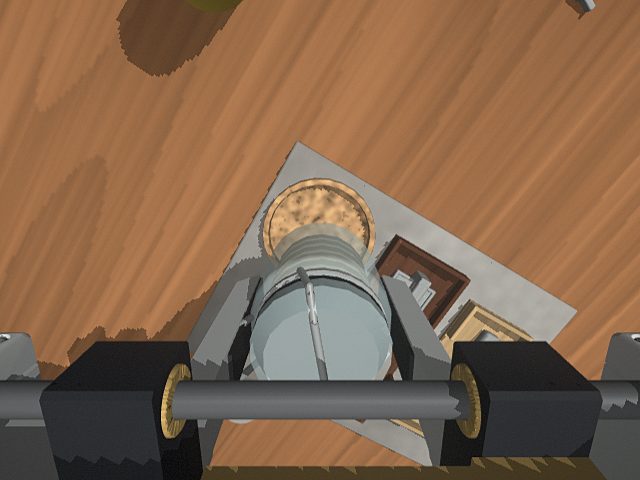

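View pics/s8.png

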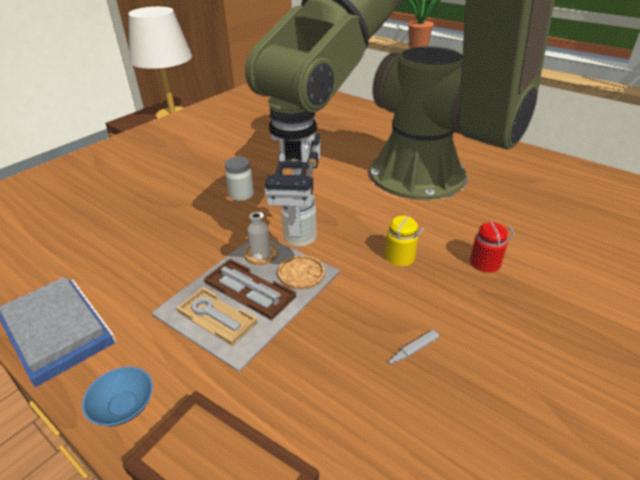

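The jar is upright over the large coaster at (320,225). I'll lower it, easing down near contact.

```bash
python3 -m inch '{"grip":[-0.2,-0.2,-0.2,-0.2,-0.2,-0.2,-0.2,-0.2,-0.2],"travel":[[0,0,-2],[0,0,-4.5],[0,0,-6.8],[0,0,-8.2],[0,0,-8.8],[0,0,-9],[0,0,-9.05],[0,0,-9.05],[0,0,-9.05]],"turn":[[0,0,0],[0,0,0],[0,0,0],[0,0,0],[0,0,0],[0,0,0],[0,0,0],[0,0,0],[0,0,0]]}' 50
python3 -m inch '{"grip":[-0.2,-0.2,-0.2],"travel":[[0,0,-0.05],[0,0,-0.1],[0,0,-0.1]],"turn":[[0,0,0],[0,0,0],[0,0,0]]}' 50
```

```text
clock: 27.8
eef_pos: [489.1, 22.5, 34.3]
eef_rot: [3.139, 0.001, 2.164]
wrist_force: [-1.0, -0.2, -4.0]
finger_gap: 60.8
clock: 28.18
eef_pos: [489.2, 22.5, 34.0]
eef_rot: [3.139, 0.001, 2.164]
wrist_force: [-3.9, -0.6, 6.8]
finger_gap: 60.6
```

Contact. I'll release, rise and back away.

```bash
python3 -m inch '{"grip":[0.7,0.7,0.7,0.7,0.7,0.7,0.7,0.7,0.7],"travel":[[0,0,0],[0,0,0],[0,0,0],[0,0,0],[0,0,1],[0,0,3],[0,0,7],[0,0,12],[0,0,16]],"turn":[[0,0,0],[0,0,0],[0,0,0],[0,0,0],[0,0,0],[0,0,0],[0,0,0],[0,0,0],[0,0,0]]}' 50
python3 -m inch '{"grip":[0.7,0.7,0.7,0.7,0.7,0.7,0.7,0.7],"travel":[[-2,4,0],[-4,9,0],[-6,14,0],[-8,19,0],[-10,24,0],[-12,29,0],[-12,31,0],[-12,31,0]],"turn":[[0,0,0],[0,0,0],[0,0,0],[0,0,0],[0,0,0],[0,0,0],[0,0,0],[0,0,0]]}' 50
python3 - <<'E'
from h import *
p,d=snap("top","top9"); s,_=snap("scene","s9")
cv2.imwrite('pics/top9c.png',np.hstack([cv2.resize(p[100:250,290:410,::-1],(384,480),interpolation=3),cv2.resize(s[180:350,140:360,::-1],(416,321),interpolation=3).__class__(0) if 0 else cv2.copyMakeBorder(cv2.resize(s[180:350,150:360,::-1],(416,337),interpolation=3),0,143,0,0,0)]))
P=cloud("top",cv2.medianBlur(d,3));h=P[...,2]+1
def box(u0,v0,u1,v1,z0,z1):
    q=P[v0:v1,u0:u1].reshape(-1,3);return q[(q[:,2]+1>z0)&(q[:,2]+1<z1)]
for n,b in [("jar",(300,180,356,240,94,110)),("vase",(356,180,400,232,102,118)),("screw",(450,255,495,298,83,96)),("letter",(205,182,232,236,5,20))]:
    q=box(*b); print(n,len(q),q.mean(0).round(1),cv2.minEnclosingCircle(q[:,:2].astype(np.float32)))
E
```

```text
clock: 29.3
eef_pos: [489.3, 22.5, 196.7]
eef_rot: [3.138, 0.003, 2.164]
wrist_force: [0.5, -0.6, -0.1]
finger_gap: 79.6
clock: 30.3
eef_pos: [369.3, 333.0, 196.9]
eef_rot: [3.137, 0.003, 2.166]
wrist_force: [0.2, 0.2, -0.4]
finger_gap: 79.8
jar 424 [488.8  23.4  97.3] ((489.54241943359375, 24.40693473815918), 26.763805389404297)
vase 113 [496.3 -81.3 105.9] ((496.5313415527344, -81.50797271728516), 12.783757209777832)
screw 550 [ 350.4 -295.1   86.6] ((350.58099365234375, -295.9920349121094), 29.10021209716797)
letter 253 [501.3 286.4   7.5] ((506.318115234375, 282.8277587890625), 50.30510330200195)
```

View pics/top9c.png

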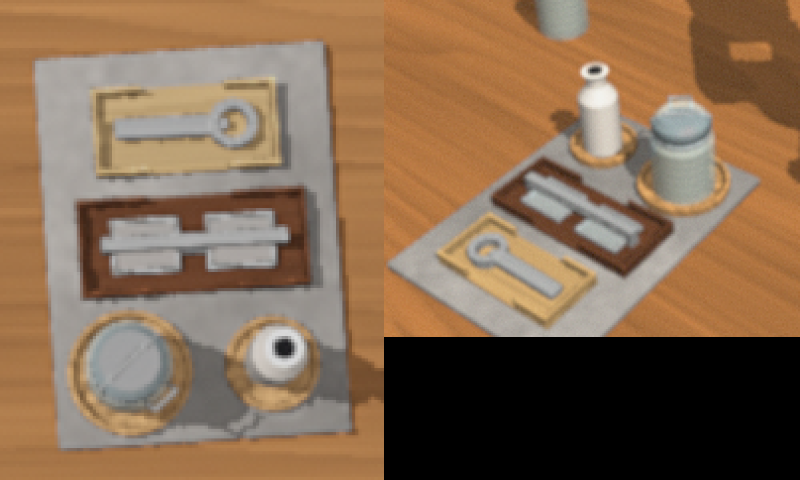

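View pics/top9.png

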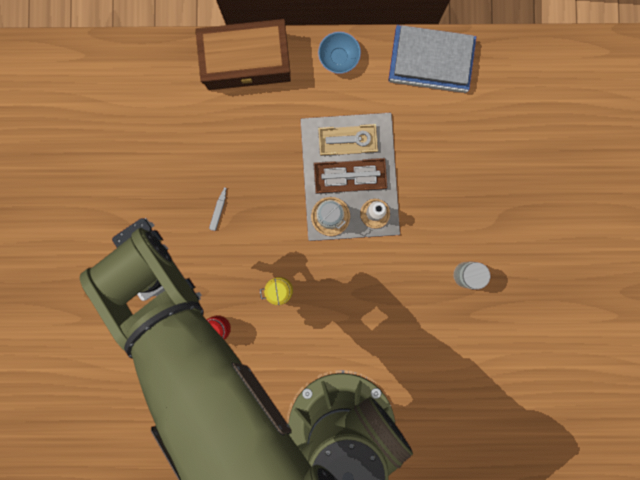

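All four are in place: the opener and glasses are flat in their holders, and the jar and vase are upright within about 2 mm of their coaster centres. The look-alikes haven't moved.

```bash
python3 -c "
from cell import manip
print(manip.read_state()['clock'],manip.sign_off())"
```

```text
the job is handed in; nothing more can be done
30.4 None
```

The tray is set and the job was handed in at 30.4 s, well inside the 109 s limit. I placed things in this order:

1. The bottle opener, flat in the light trough.
2. The reading glasses, flat in the dark case.
3. The bud vase, upright in the small coaster.
4. The lever-top jar, upright in the large coaster.

I lowered each one until the wrist force showed light contact, 7 to 10 N, before letting go.

- **Final pictures (top and scene):** all four items are in their places. The jar and vase measured within about 2.5 mm of their coaster centres, with their tops at the expected heights. I checked the opener and glasses by eye only in these last pictures.
- **Look-alikes:** the screw-lid jar measured within 1 mm of its starting position. The letter opener looks unmoved. Its last depth measurement used a looser cut than the first (501,286 mm against 497,288 mm), so the two can't be compared to the millimetre, but the arm never came near it.
- **Disagreements:** the top and wrist cameras differed by 1 to 3 mm throughout, so I used positions averaged between the two. No checks failed.

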